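# Nest the stacking pots on the slate

### The job

Three identical small white stepped stacking pots stand about on the steel shelf, one of them on the piece of slate. Nest the other two into that one, one after the other in either order, so that all three make one straight upright stack on the slate, each pot fully home in the one below. They are ceramic: set each one down, do not let it fall.

Things in the scene. Friction and masses are not known exactly. Their poses are not given: they have to be found in the camera images.
- slate: flat dark slate offcut, 110 x 100 x 10 mm, fixed to the shelf; origin at the centre of its underside, z up
- pot_base_mid (a point): White ceramic stacking pot, 70 mm high, 0.14 kg; collar 64 mm across over its top 21 mm (grip there), below a step it tapers to a 34 mm foot; mouth 58 mm wide, inner floor 24 mm above its underside. Point: on its axis, half-way up (35 mm below the rim); z up to the mouth. This one stands about mid-slate and stays there as the bottom of the stack.
- pot_a_mid (a point): White ceramic stacking pot, 70 mm high, 0.14 kg; collar 64 mm across over its top 21 mm (grip there), below a step it tapers to a 34 mm foot; mouth 58 mm wide, inner floor 24 mm above its underside. Point: on its axis, half-way up (35 mm below the rim); z up to the mouth. Stands loose on the shelf; nested fully home it sits 24 mm higher than the pot below, its collar clear above that pot's rim.
- pot_b_mid (a point): The other loose pot, identical to pot_a in every respect, elsewhere on the shelf. Bystanders up to 95 mm high stand around the pots, their centres 110 mm from the pots' or more.
Not all that is in view belongs to the job. What is shaped like the part that bears pot_base_mid but red is not meant.

How it is judged:
By the outcome, as a careful person would: the job done as asked, in the order asked, and still so for the second after the job is handed in, with the robot touching nothing.
It also fails if it takes over 61 s, if anything falls off the work surface, if the arm or the gripper's body presses on something with over 40 N, if the wrist force passes 120 N, or if a joint passes its speed limit or range.

### The arm

A 6-joint arm with a two-finger parallel gripper is mounted at the origin on the work surface. World frame = base frame: x ahead of the robot, y to its left, z up, the work surface at z = 0. Lengths are in m, angles in rad, forces in N, time in s.
With the tool pointing down it reaches from about 0.4 to 0.825 m from the base axis. Payload 7 kg.
Tool frame: the origin (TCP) lies between the finger pads; the fingertips stand 17 mm ahead of it and the grasp point (between the pads) lies 2 mm behind it; x points along the fingers, z is the direction in which the jaws open and shut, and the axes are right-handed (so a half turn about x gives the same grasp; the last joint's range is limited). The gripper opens to 88 mm and grips with 3 to 60 N. Pads are 19 mm wide; open, the fingers measure 130 mm over their backs; the gripper's body (78 mm by 193 mm) begins 47 mm behind the grasp point.
Start: joints at [1.569, 0.359, 0.012, 0, -1.224, -0.288], TCP at [0.193, 0.647, 0.244] pointing down, gripper open.
Joint ranges: [-3.07, 3.07], [-1.43, 2.12], [-1.02, 1.25], [-3.03, 1.67], [-3.05, -0], [-3.03, 3.03]. Speed limits (rad/s): [2.39, 2.39, 3.01, 3.14, 3.14, 3.14].

### API

Orientations are given as [roll, pitch, yaw] about the fixed x, y, z axes, in that order (R = Rz(yaw) Ry(pitch) Rx(roll)).
In Python, from station import * gives the robot as it stands.
- The arm moves only by the tool step_arm, never from a script. Its argument "deltas" is a list of rows, each a list of 5 numbers: the shift along the tool's x, y, z in cm, then the turn about the tool's x in degrees, then the closure, from 0 (fully open) to 1 (shut). In form: [[dx, dy, dz, roll, fingers], ...]. A call has exactly 10 rows; each row is the pose to reach, as a shift and turn from the pose commanded when the call began, along the tool's axes at that moment; what a row does not reach only later rows make up. A row lasts 1/12 s, in which the tool goes at most 41.7 mm and 7.16 degrees, less where a joint would pass 70% of its speed; a pose out of reach is approached as far as the arm can. A call with a gripper value outside its range is refused whole. The fingers move at their own pace and stop on an object; "squeeze" is the grip in N (left out, the last holds). Time passes only in rows, so rows that repeat a pose let the fingers close, or fill a call up. It gives the time, the measured TCP pose, the force and the opening at its end, in the units of the state.
- get_state(): the state, without advancing time (a new reading comes with each control period).
- grab_frame(name): name is "scene" or "top"; returns a dict with "pixels" (420x560x3 uint8, red, green, blue), "range_z" (420x560 float32, m along the optical axis (not along the pixel's ray), 0 where there is no reading), "fx", "fy", "cx", "cy" (pixels), "view" (4x4, takes a point from world to camera coordinates). Camera axes: x right, y down, z forward; pixel columns grow to the right and rows downward; lengths in m; the calibration is good to about 2 mm. A picture is of the moment at which its call begins.
- job_done(): hands the job in, once; it reports no verdict.
Trained networks look in the newest picture that a camera, given by its name, has taken for a name from the list of things; names that differ only in an ending like _2 or _b are one class to them, and where a whole thing is asked for, a point or a joint stands for the part that bears it (a point fixed in the world has none). Each returns a list of dicts, best first, with "conf" (0 to 1); they miss things now and then, are a little off and sometimes report something else, mostly with a low value. They report only what shows in the picture. A call takes as long as a camera call. They do not tell look-alikes from the thing itself.
- boxes_of(thing, camera): "extent" ([left, top, right, bottom] in pixels, round what is visible of it).
- masks_of(thing, camera): "mask" (420x560 bool, what is visible of it) and "extent" ([left, top, right, bottom] in pixels, round what is visible of it).
The state is a dict: "t": time; "q": joint angles; "qd": joint speeds; "joint_efforts": joint torques, N m; "eef_pos": TCP position; "ee_rot": TCP orientation; "force": force on the tool from outside, world axes, zero at the start; "moment": the same for the moment, N m; "width": finger opening in m.
Only numpy, scipy, OpenCV 4.12 (cv2) and the standard library are available. Lean on these libraries where they do the work, as an engineer would, in place of code of your own. Each camera call takes 0.05 s, during which the arm holds its last target.

## Working session

There is one attempt and no reset: what is moved stays moved. The work goes in short steps, Python scripts to look and compute and a tool call to move; the robot and the scene stay as the last step left them, time stands still between calls to the robot, and variables do not carry over. Pictures are saved under pics/ and viewed, and the job is handed in when it is done.

Besides the shell and the picture viewer there is one more tool, called after "Call:" as name(argument=value, ...) on one line, values as JSON. step_arm: Moves the arm, as the interface text tells. Its arguments: {"type":"object","properties":{"deltas":{"type":"array"},"squeeze":{"type":"number"}},"required":["deltas"]}

```bash
ls; mkdir -p pics
python3 - <<'E'
from station import *
import cv2,numpy as np
s=get_state();print({k:np.round(v,3) for k,v in s.items()})
for c in("scene","top"):
    f=grab_frame(c);cv2.imwrite(f"pics/{c}0.png",f["pixels"][:,:,::-1]);print(c,f["fx"],f["fy"],f["cx"],f["cy"]);print(np.round(f["view"],4))
    for n in("pot_base_mid","slate"):
        for m in masks_of(n,c): print(n,m["conf"],m["extent"],m["mask"].sum())
E
```

```text
pics
{'t': np.float64(0.0), 'q': array([ 1.569,  0.359,  0.011, -0.   , -1.224, -0.288]), 'qd': array([ 0.   , -0.001,  0.001,  0.002,  0.001,  0.   ]), 'joint_efforts': array([ 0.0000e+00, -5.8272e+01,  2.9305e+01,  6.9970e+00,  7.0000e-03,
       -0.0000e+00]), 'eef_pos': array([0.193, 0.646, 0.243]), 'ee_rot': array([ 0.077,  1.569, -1.783]), 'force': array([-0.375, -0.416, -0.83 ]), 'moment': array([-0.024, -0.08 , -0.002]), 'width': np.float64(0.088)}
scene 434.10436701201223 434.10436701201223 278.466687355027 209.56924084258915
[[-0.045   0.9989  0.014  -0.0287]
 [ 0.7617  0.0434 -0.6465 -0.4155]
 [-0.6463 -0.0184 -0.7628  1.3894]
 [ 0.      0.      0.      1.    ]]
pot_base_mid 0.85 [298.8, 161.6, 324.1, 195.4] 657
pot_base_mid 0.85 [407.2, 205.6, 438.5, 241.0] 846
slate 0.58 [341.5, 175.0, 393.9, 216.0] 977
top 418.62119210204276 418.62119210204276 284.27277703923846 206.80994609684038
[[-0.0112 -0.9998 -0.0187  0.0724]
 [-0.9829  0.0145 -0.1838  0.5515]
 [ 0.184   0.0163 -0.9828  0.9248]
 [ 0.      0.      0.      1.    ]]
pot_base_mid 0.87 [246.3, 224.2, 275.3, 252.9] 623
pot_base_mid 0.67 [179.8, 226.3, 210.7, 253.9] 678
pot_base_mid 0.67 [141.3, 175.0, 172.2, 198.0] 609
```

View pics/scene0.png

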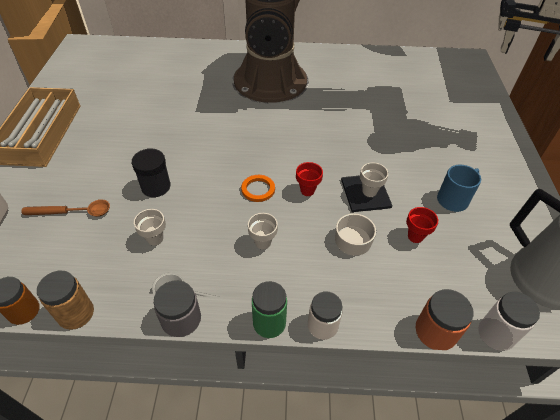

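View pics/top0.png

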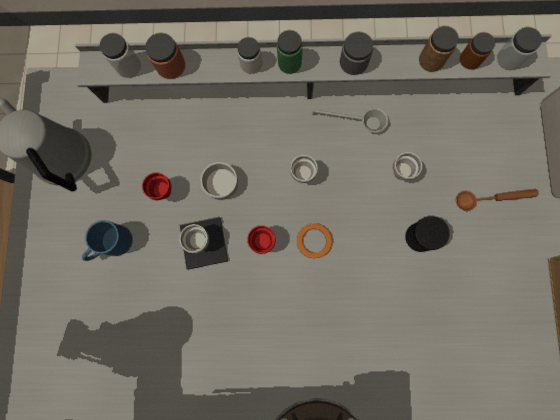

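The white pots sit at scene (373,178) on the slate (base), (263,230) and (150,226), matching top (195,238), (304,169) and (407,166). The red ones at top (157,186) and (262,240) are decoys. The white bowl at top (220,180) is wider and has no stem, so it is a bystander. Next I'll measure by depth in both views and enlarge the crops.

```bash
cat > h.py <<'E'
from station import *
import cv2,numpy as np
from scipy.optimize import least_squares
def cloud(f):
    z=f["range_z"];v,u=np.mgrid[0:z.shape[0],0:z.shape[1]]
    P=np.stack([(u-f["cx"])/f["fx"]*z,(v-f["cy"])/f["fy"]*z,z],-1)
    V=f["view"];W=(P-V[:3,3])@V[:3,:3]
    W[z<=0]=np.nan
    return W
def fitc(p,r):
    g=least_squares(lambda c:np.hypot(p[:,0]-c[0],p[:,1]-c[1])-r,p.mean(0)[:2],loss="soft_l1",f_scale=.002)
    return g.x,np.sqrt(np.mean(g.fun**2))
def proj(f,X):
    c=f["view"][:3,:3]@np.asarray(X)+f["view"][:3,3];return f["fx"]*c[0]/c[2]+f["cx"],f["fy"]*c[1]/c[2]+f["cy"]
E
python3 - <<'E'
from h import *
F={c:grab_frame(c) for c in("scene","top")}
px={"scene":{"base":(373,178),"A":(263,230),"B":(150,226)},"top":{"base":(195,238),"A":(304,169),"B":(407,166)}}
tiles=[]
for c,f in F.items():
    W=cloud(f)
    for n,(u,v) in px[c].items():
        w=W[v-30:v+30,u-30:u+30]; p=w.reshape(-1,3);img=f["pixels"][v-30:v+30,u-30:u+30]
        tiles.append(cv2.resize(img[:,:,::-1].copy(),(250,250),interpolation=cv2.INTER_CUBIC))
        wh=(img.reshape(-1,3).min(1)>0)
        p=p[~np.isnan(p[:,0])]
        zt=np.percentile(p[:,2],99.5)
        h=p[p[:,2]>0.03]
        rim=p[(p[:,2]>zt-.006)]
        ctr,e=fitc(rim,.0305)
        print(c,n,"ztop",np.round(zt,4),p[:,2].max().round(4),"tabl",np.round(np.percentile(p[:,2],[5,30]),4),"n",len(rim),"ctr",np.round(ctr,4),"rms",round(e,4),"range",np.round(rim.min(0)[:2],3),np.round(rim.max(0)[:2],3))
cv2.imwrite("pics/crops.png",np.vstack([np.hstack(tiles[:3]),np.hstack(tiles[3:])]))
E
```

```text
scene base ztop 0.0801 0.0819 tabl [-0.0024 -0.0002] n 151 ctr [0.4813 0.2725] rms 0.0013 range [0.449 0.242] [0.514 0.304]
scene A ztop 0.0706 0.0719 tabl [-0.0025 -0.0007] n 178 ctr [0.6434 0.0222] rms 0.0012 range [ 0.612 -0.009] [0.677 0.054]
scene B ztop 0.0711 0.0728 tabl [-0.0025 -0.0007] n 165 ctr [ 0.6459 -0.2197] rms 0.0012 range [ 0.614 -0.251] [ 0.678 -0.188]
top base ztop 0.0817 0.0849 tabl [-0.002   0.0011] n 133 ctr [0.4795 0.2695] rms 0.0011 range [0.448 0.239] [0.511 0.302]
top A ztop 0.072 0.0737 tabl [-0.0022 -0.0001] n 117 ctr [0.6413 0.019 ] rms 0.001 range [ 0.61  -0.012] [0.672 0.051]
top B ztop 0.0719 0.0741 tabl [-0.0022  0.    ] n 138 ctr [ 0.6439 -0.2228] rms 0.0011 range [ 0.612 -0.255] [ 0.675 -0.191]
```

View pics/crops.png

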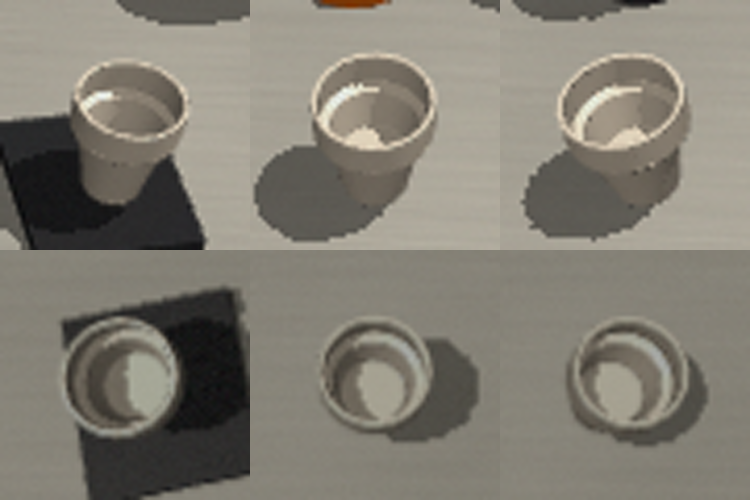

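The three crops show the same stepped white pot: scene (373,178) on the slate is the base, with A at (263,230) and B at (150,226). Positions and heights agree to within 3 mm between cameras, with rims at 71 mm and 81 mm as expected. The relative offsets agree to 0.3 mm. Next, the move in tool axes.

```bash
cat >> h.py <<'E'
from scipy.spatial.transform import Rotation as Ro
def tool(goal):
    s=get_state();R=Ro.from_euler('xyz',s["ee_rot"]).as_matrix()
    d=np.asarray(goal)-s["eef_pos"]
    print("t",round(float(s["t"]),2),"pos",np.round(s["eef_pos"],4),"q",np.round(s["q"],2),"F",np.round(s["force"],1),"w",round(float(s["width"]),4))
    print("R",np.round(R,3).tolist());print("delta cm",np.round(R.T@d*100,2))
E
python3 - <<'E'
from h import *
tool([.6424,.0206,.243]);tool([.6424,.0206,.068])
E
```

```text
t 0.4 pos [0.1929 0.6468 0.2434] q [ 1.57  0.36  0.01 -0.   -1.22 -0.29] F [-0.8  0.  -0.2] w 0.0877
R [[-0.0, 0.958, -0.286], [-0.0, -0.286, -0.958], [-1.0, 0.0, 0.0]]
delta cm [6.000e-02 6.097e+01 4.716e+01]
t 0.4 pos [0.1929 0.6468 0.2434] q [ 1.57  0.36  0.01 -0.   -1.22 -0.29] F [-0.8  0.  -0.2] w 0.0877
R [[-0.0, 0.958, -0.286], [-0.0, -0.286, -0.958], [-1.0, 0.0, 0.0]]
delta cm [17.56 60.97 47.16]
```

Call:
step_arm(deltas=[[0, 2, 1.5, 0, 0], [0, 5, 4, 0, 0], [0, 8.5, 6.6, 0, 0], [0, 12, 9.3, 0, 0], [0, 15, 11.6, 0, 0], [0, 18, 14, 0, 0], [0, 21, 16.3, 0, 0], [0, 24, 18.6, 0, 0], [0, 27, 21, 0, 0], [0, 30, 23.2, 0, 0]])

```text
t: 1.23
eef_pos: [0.4147, 0.337, 0.244]
ee_rot: [2.93, 1.57, 1.069]
force: [1.1, 0.9, 0.4]
width: 0.0873
```

Call:
step_arm(deltas=[[0, 3, 2.4, 0, 0], [0, 6, 4.7, 0, 0], [0, 9, 7, 0, 0], [0, 12, 9.3, 0, 0], [0, 15, 11.6, 0, 0], [0, 18, 14, 0, 0], [0, 22, 17, 0, 0], [0, 26, 20, 0, 0], [0, 29, 22.5, 0, 0], [0, 31, 24, 0, 0]])

```text
t: 2.07
eef_pos: [0.6436, 0.0181, 0.2437]
ee_rot: [1.969, 1.57, 0.108]
force: [1.0, 1.9, 0.2]
width: 0.0876
```

Run:
```python
from h import *
tool([.6424,.0206,.12])
```

```text
t 2.07 pos [0.6436 0.0181 0.2437] q [ 0.33  0.31 -0.06  0.   -1.2   0.95] F [1.  1.9 0.2] w 0.0876
R [[0.0, 0.958, -0.286], [0.0, -0.286, -0.958], [-1.0, 0.0, -0.0]]
delta cm [12.37 -0.19 -0.21]
```

Call:
step_arm(deltas=[[1.5, -0.1, -0.1, 0, 0], [3.5, -0.2, -0.2, 0, 0], [6, -0.2, -0.2, 0, 0], [8.5, -0.2, -0.2, 0, 0], [11, -0.2, -0.2, 0, 0], [13, -0.2, -0.2, 0, 0], [15, -0.2, -0.2, 0, 0], [16.5, -0.2, -0.2, 0, 0], [17.3, -0.2, -0.2, 0, 0], [17.6, -0.2, -0.2, 0, 0]])

```text
t: 2.9
eef_pos: [0.6405, 0.0225, 0.0661]
ee_rot: [-1.0, 1.568, -2.861]
force: [-0.4, 0.6, 0.7]
width: 0.0874
```

Run:
```python
from h import *
tool([.6424,.0206,.068])
t=[]
for c in("scene","top"):
    f=grab_frame(c);u,v=map(int,proj(f,[.64,.02,.07]));t.append(cv2.resize(f["pixels"][v-60:v+60,u-60:u+60,::-1].copy(),(400,400),interpolation=cv2.INTER_CUBIC))
cv2.imwrite("pics/g1.png",np.hstack(t))
```

```text
t 2.9 pos [0.6405 0.0225 0.0661] q [ 0.34  0.46 -0.27 -0.   -0.84  0.94] F [-0.4  0.6  0.7] w 0.0874
R [[-0.002, 0.958, -0.286], [-0.001, -0.286, -0.958], [-1.0, -0.002, 0.001]]
delta cm [-0.19  0.24  0.12]
```

View pics/g1.png

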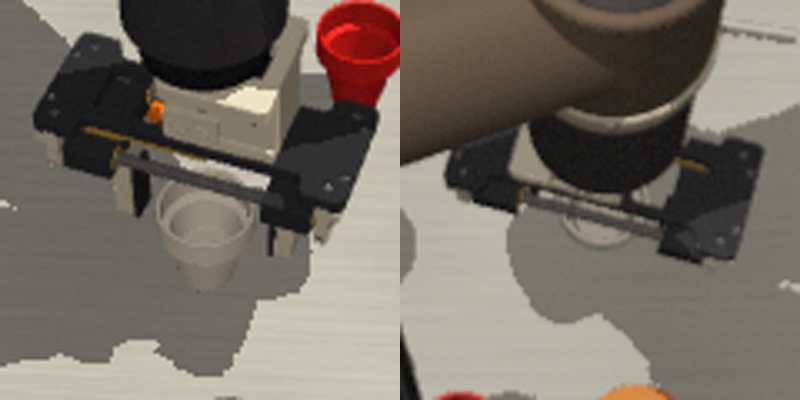

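The jaws straddle pot A (left crop, pot at about (205,225)). I'll make a small correction and close.

Call:
step_arm(deltas=[[-0.1, 0.2, 0.1, 0, 0], [-0.2, 0.2, 0.1, 0, 0.1], [-0.2, 0.2, 0.1, 0, 0.2], [-0.2, 0.2, 0.1, 0, 0.4], [-0.2, 0.2, 0.1, 0, 0.6], [-0.2, 0.2, 0.1, 0, 0.6], [-0.2, 0.2, 0.1, 0, 0.6], [-0.2, 0.2, 0.1, 0, 0.6], [-0.2, 0.2, 0.1, 0, 0.6], [-0.2, 0.2, 0.1, 0, 0.6]], squeeze=20)

```text
t: 3.83
eef_pos: [0.6431, 0.0211, 0.0699]
ee_rot: [1.725, 1.57, -0.136]
force: [-0.5, -0.0, 5.0]
width: 0.0625
```

Run:
```python
from h import *
tool([.6424,.0206,.068])
```

```text
t 3.83 pos [0.6431 0.0211 0.0699] q [ 0.34  0.46 -0.26  0.   -0.85  0.95] F [-0.5 -0.   5. ] w 0.0625
R [[0.0, 0.958, -0.286], [-0.0, -0.286, -0.958], [-1.0, 0.0, -0.0]]
delta cm [ 0.19 -0.05  0.07]
```

Call:
step_arm(deltas=[[-0.3, 0, 0, 0, 0.6], [-0.8, 0, 0, 0, 0.6], [-1.8, 0, 0, 0, 0.6], [-3, 0, 0, 0, 0.6], [-4.5, 0, 0, 0, 0.6], [-6.5, 0, 0, 0, 0.6], [-8.5, 0, 0, 0, 0.6], [-10.5, 0, 0, 0, 0.6], [-11.7, 0, 0, 0, 0.6], [-12, 0, 0, 0, 0.6]])

```text
t: 4.67
eef_pos: [0.6442, 0.0214, 0.1932]
ee_rot: [2.083, 1.566, 0.223]
force: [0.3, 0.4, -1.1]
width: 0.0626
```

Run:
```python
from h import *
tool([.4811,.2715,.19])
```

```text
t 4.67 pos [0.6442 0.0214 0.1932] q [ 0.34  0.34 -0.13  0.   -1.09  0.95] F [ 0.3  0.4 -1.1] w 0.0626
R [[0.005, 0.958, -0.285], [0.001, -0.285, -0.958], [-1.0, 0.004, -0.002]]
delta cm [  0.27 -22.77 -19.31]
```

Call:
step_arm(deltas=[[0, -0.7, -0.6, 0, 0.6], [0, -2.3, -2, 0, 0.6], [0, -4.7, -4, 0, 0.6], [0, -7.5, -6.4, 0, 0.6], [0, -10.5, -8.9, 0, 0.6], [0, -13.5, -11.4, 0, 0.6], [0, -16.5, -14, 0, 0.6], [0, -19, -16.1, 0, 0.6], [0, -21, -17.8, 0, 0.6], [0, -22.3, -18.9, 0, 0.6]])

```text
t: 5.5
eef_pos: [0.4807, 0.2678, 0.1884]
ee_rot: [-0.845, 1.569, -2.704]
force: [0.2, 0.9, -1.9]
width: 0.0626
```

Call:
step_arm(deltas=[[0, -0.3, -0.3, 0, 0.6], [0, -0.4, -0.4, 0, 0.6], [0, -0.4, -0.4, 0, 0.6], [0, -0.4, -0.4, 0, 0.6], [0, -0.4, -0.4, 0, 0.6], [0, -0.4, -0.4, 0, 0.6], [0, -0.4, -0.4, 0, 0.6], [0, -0.4, -0.4, 0, 0.6], [0, -0.4, -0.4, 0, 0.6], [0, -0.4, -0.4, 0, 0.6]])

```text
t: 6.33
eef_pos: [0.4806, 0.2708, 0.1896]
ee_rot: [-2.918, 1.571, 1.504]
force: [0.5, -0.3, -1.6]
width: 0.0626
```

```bash
cat >> h.py <<'E'
def look(name,X,r=60):
    t=[]
    for c in("scene","top"):
        f=grab_frame(c);u,v=map(int,proj(f,X));t.append(cv2.resize(f["pixels"][v-r:v+r,u-r:u+r,::-1].copy(),(400,400),interpolation=cv2.INTER_CUBIC))
    cv2.imwrite(f"pics/{name}.png",np.hstack(t))
E
python3 - <<'E'
from h import *
tool([.4811,.2715,.1039])
look("p1",[.48,.27,.12])
E
```

```text
t 6.33 pos [0.4806 0.2708 0.1896] q [ 0.87  0.2  -0.34 -0.   -1.03  0.41] F [ 0.5 -0.3 -1.6] w 0.0626
R [[0.0, 0.958, -0.286], [0.0, -0.286, -0.958], [-1.0, -0.0, -0.0]]
delta cm [ 8.57  0.03 -0.08]
```

View pics/p1.png

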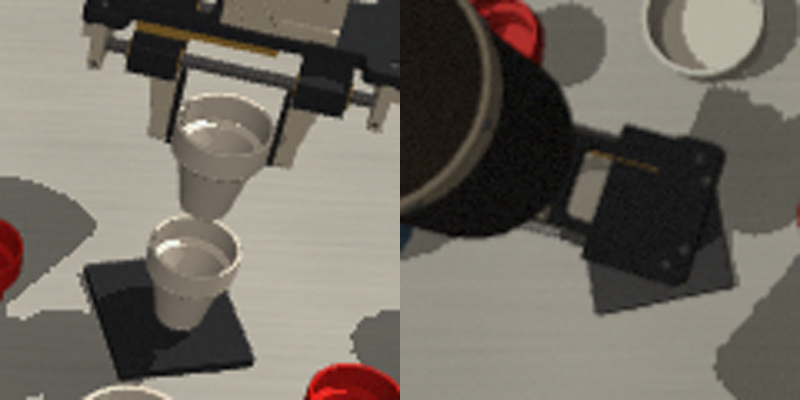

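Pot A hangs upright at left crop (225,150) above the base at (195,255). I'll measure both rims in the scene depth image.

```bash
cat >> h.py <<'E'
def rims(*zs,c="scene",cen=(.481,.271),r=.0305,R=.045):
    f=grab_frame(c);W=cloud(f).reshape(-1,3);W=W[~np.isnan(W[:,0])];I=f["pixels"]
    out=[]
    for z in zs:
        p=W[(abs(W[:,2]-z)<.0045)&(np.hypot(W[:,0]-cen[0],W[:,1]-cen[1])<R)]
        for k in range(4):
            q,e=fitc(p,r);d=abs(np.hypot(p[:,0]-q[0],p[:,1]-q[1])-r);p=p[d<.0045]
        print(z,len(p),np.round(q,4),"rms",round(e,4),"z",np.round(np.percentile(p[:,2],[50,95]),4))
        # tilt: plane fit of top layer
        out.append(q)
    return out
E
python3 - <<'E'
from h import *
a=rims(.189,.079)
print(a[0]-a[1])
E
```

```text
0.189 177 [0.4815 0.2723] rms 0.0015 z [0.1883 0.1908]
0.079 138 [0.4814 0.2726] rms 0.0014 z [0.0783 0.0815]
[ 2.50034684e-05 -2.20317470e-04]
```

Call:
step_arm(deltas=[[0.4, 0, 0, 0, 0.6], [1.2, 0, 0, 0, 0.6], [2.2, 0, 0, 0, 0.6], [3.4, 0, 0, 0, 0.6], [4.6, 0, 0, 0, 0.6], [5.8, 0, 0, 0, 0.6], [6.8, 0, 0, 0, 0.6], [7.4, 0, 0, 0, 0.6], [7.7, 0, 0, 0, 0.6], [7.8, 0, 0, 0, 0.6]])

```text
t: 7.32
eef_pos: [0.4803, 0.2708, 0.1108]
ee_rot: [-0.372, 1.57, -2.232]
force: [-0.2, 0.9, -2.4]
width: 0.0623
```

Call:
step_arm(deltas=[[0.1, 0, 0, 0, 0.6], [0.2, 0, 0, 0, 0.6], [0.3, 0, 0, 0, 0.6], [0.4, 0, 0, 0, 0.6], [0.5, 0, 0, 0, 0.6], [0.55, 0, 0, 0, 0.6], [0.6, 0, 0, 0, 0.6], [0.65, 0, 0, 0, 0.6], [0.65, 0, 0, 0, 0.6], [0.65, 0, 0, 0, 0.6]])

```text
t: 8.15
eef_pos: [0.4805, 0.271, 0.105]
ee_rot: [-0.261, 1.571, -2.122]
force: [0.2, 0.4, -2.8]
width: 0.0623
```

Run:
```python
from h import *
tool([.4811,.2715,.1030])
look("p2",[.48,.27,.1],45)
a=rims(.103,.079)
```

```text
t 8.15 pos [0.4805 0.271  0.105 ] q [ 0.87  0.29 -0.44  0.   -0.84  0.41] F [ 0.2  0.4 -2.8] w 0.0623
R [[-0.0, 0.958, -0.286], [-0.0, -0.286, -0.958], [-1.0, -0.0, 0.0]]
delta cm [ 0.2   0.04 -0.07]
0.103 181 [0.4815 0.2722] rms 0.0015 z [0.103  0.1066]
0.079 100 [0.4828 0.273 ] rms 0.0023 z [0.0792 0.0832]
```

View pics/p2.png

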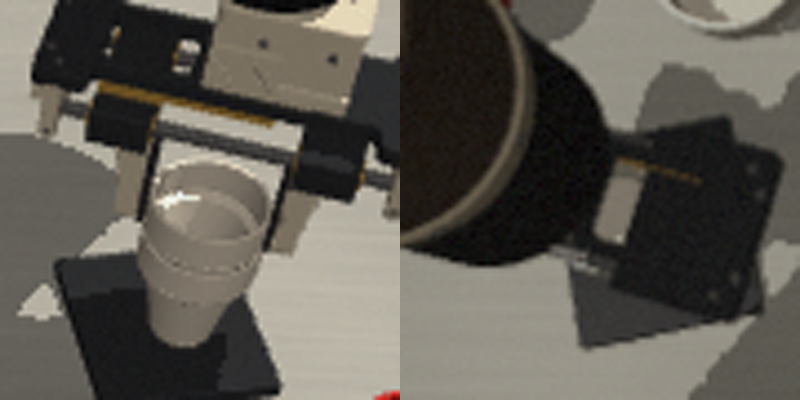

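A is nested straight, with about 1–2 mm left to go. I'll lower slowly until it touches.

Call:
step_arm(deltas=[[0.03, 0, 0, 0, 0.6], [0.06, 0, 0, 0, 0.6], [0.09, 0, 0, 0, 0.6], [0.12, 0, 0, 0, 0.6], [0.15, 0, 0, 0, 0.6], [0.17, 0, 0, 0, 0.6], [0.19, 0, 0, 0, 0.6], [0.19, 0, 0, 0, 0.6], [0.19, 0, 0, 0, 0.6], [0.19, 0, 0, 0, 0.6]])

```text
t: 9.13
eef_pos: [0.4808, 0.2711, 0.1039]
ee_rot: [2.265, 1.57, 0.405]
force: [-0.9, -1.1, 6.2]
width: 0.0623
```

Contact: the force went from −2.8 to +6.2 N at the expected height. Release.

Call:
step_arm(deltas=[[0, 0, 0, 0, 0.25], [0, 0, 0, 0, 0.2], [0, 0, 0, 0, 0.1], [0, 0, 0, 0, 0], [0, 0, 0, 0, 0], [0, 0, 0, 0, 0], [0, 0, 0, 0, 0], [-0.5, 0, 0, 0, 0], [-1.5, 0, 0, 0, 0], [-3, 0, 0, 0, 0]])

```text
t: 9.97
eef_pos: [0.48, 0.2705, 0.1331]
ee_rot: [-0.481, 1.569, -2.342]
force: [1.0, 1.1, -0.4]
width: 0.0876
```

Run:
```python
from h import *
look("p3",[.48,.27,.1],45)
a=rims(.103,.079)
tool([.645,-.2212,.22])
```

```text
0.103 156 [0.4813 0.2717] rms 0.0012 z [0.1024 0.1054]
0.079 112 [0.4825 0.2725] rms 0.0019 z [0.0796 0.083 ]
t 10.12 pos [0.4813 0.2718 0.1351] q [ 0.87  0.25 -0.41  0.   -0.91  0.41] F [-0.5  0.5 -0.6] w 0.0875
R [[0.002, 0.958, -0.286], [0.002, -0.286, -0.958], [-1.0, 0.002, -0.003]]
delta cm [-8.57 29.78 42.54]
```

View pics/p3.png

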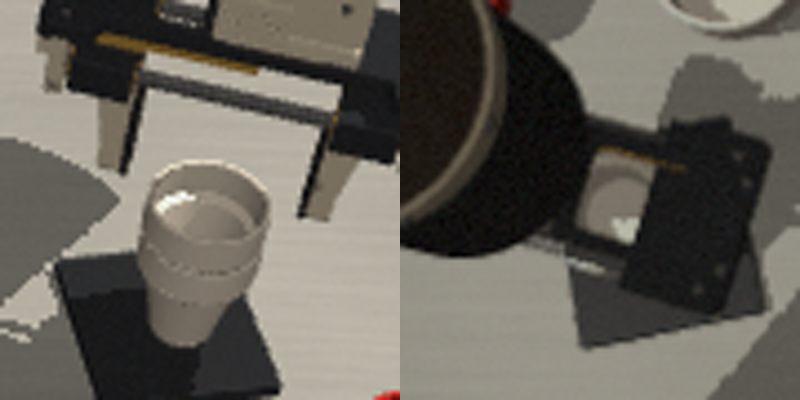

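A stands upright in the base (left crop (205,215)), concentric to within measurement. On to B.

Call:
step_arm(deltas=[[-2, 0, 0, 0, 0], [-5, 0, 0, 0, 0], [-7.5, 1, 1.4, 0, 0], [-8.6, 2.6, 3.7, 0, 0], [-8.6, 4.6, 6.6, 0, 0], [-8.6, 6.8, 9.7, 0, 0], [-8.6, 9, 12.8, 0, 0], [-8.6, 11.2, 16, 0, 0], [-8.6, 13.2, 18.8, 0, 0], [-8.6, 15, 21.4, 0, 0]])

```text
t: 10.95
eef_pos: [0.5632, 0.021, 0.2193]
ee_rot: [-2.266, 1.571, 2.156]
force: [0.8, 0.3, 0.3]
width: 0.0875
```

Call:
step_arm(deltas=[[0, 2, 2.8, 0, 0], [0, 4, 5.7, 0, 0], [0, 6, 8.6, 0, 0], [0, 8, 11.4, 0, 0], [0, 10, 14.3, 0, 0], [0, 12, 17.1, 0, 0], [0, 13.7, 19.5, 0, 0], [0, 14.5, 20.7, 0, 0], [0, 14.8, 21.1, 0, 0], [0, 14.8, 21.1, 0, 0]])

```text
t: 11.78
eef_pos: [0.6444, -0.2223, 0.2184]
ee_rot: [-1.488, 1.57, 2.932]
force: [0.3, 0.4, 0.1]
width: 0.0877
```

Run:
```python
from h import *
tool([.645,-.2212,.068])
rims(.07,cen=(.645,-.221)); rims(.103,.079)
look("b0",[.645,-.2212,.07])
```

```text
t 11.78 pos [ 0.6444 -0.2223  0.2184] q [-0.05  0.39 -0.01 -0.   -1.18  1.33] F [0.3 0.4 0.1] w 0.0877
R [[-0.001, 0.958, -0.287], [0.0, -0.287, -0.958], [-1.0, -0.001, 0.0]]
delta cm [15.04  0.05 -0.12]
0.07 162 [ 0.6457 -0.2199] rms 0.0013 z [0.0686 0.0712]
0.103 150 [0.4812 0.2717] rms 0.0014 z [0.1026 0.1052]
0.079 134 [0.4843 0.2706] rms 0.0025 z [0.0793 0.0831]
```

View pics/b0.png

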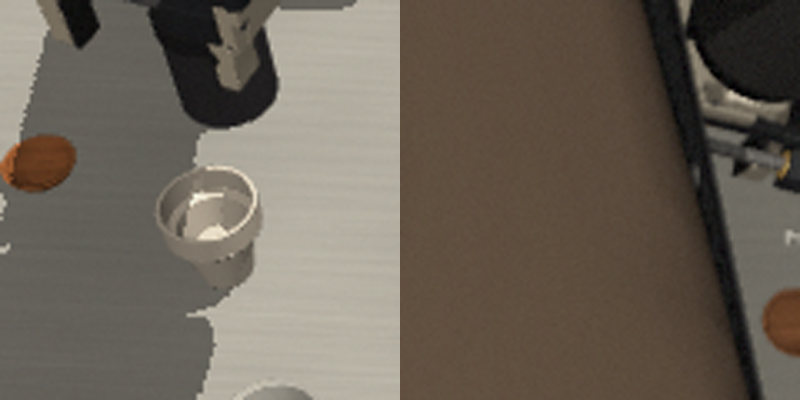

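B is clear: left crop (210,215), with the canister 16 cm off and the spoon lying flat. Descending.

Call:
step_arm(deltas=[[1, 0, 0, 0, 0], [3, 0.1, -0.1, 0, 0], [5.5, 0.1, -0.1, 0, 0], [8, 0.1, -0.1, 0, 0], [10.5, 0.1, -0.1, 0, 0], [12.5, 0.1, -0.1, 0, 0], [13.8, 0.1, -0.1, 0, 0], [14.5, 0.1, -0.1, 0, 0], [14.8, 0.1, -0.1, 0, 0], [14.9, 0.1, -0.1, 0, 0]])

```text
t: 12.82
eef_pos: [0.6462, -0.2206, 0.0703]
ee_rot: [1.182, 1.57, -0.678]
force: [0.6, -0.8, 0.5]
width: 0.0876
```

Call:
step_arm(deltas=[[0, 0, 0, 0, 0], [0, 0, 0, 0, 0.1], [0, 0, 0, 0, 0.2], [0, 0, 0, 0, 0.4], [0, 0, 0, 0, 0.6], [0, 0, 0, 0, 0.6], [0, 0, 0, 0, 0.6], [0, 0, 0, 0, 0.6], [0, 0, 0, 0, 0.6], [0, 0, 0, 0, 0.6]], squeeze=20)

```text
t: 13.65
eef_pos: [0.6461, -0.2209, 0.0706]
ee_rot: [1.416, 1.57, -0.444]
force: [-0.3, 0.1, 5.3]
width: 0.0621
```

Run:
```python
from h import *
tool([.645,-.2212,.068])
```

```text
t 13.65 pos [ 0.6461 -0.2209  0.0706] q [-0.04  0.51 -0.17  0.   -0.89  1.33] F [-0.3  0.1  5.3] w 0.0621
R [[0.001, 0.958, -0.286], [-0.0, -0.286, -0.958], [-1.0, 0.001, 0.0]]
delta cm [ 0.26 -0.1   0.06]
```

Call:
step_arm(deltas=[[-0.3, 0, 0, 0, 0.6], [-0.8, 0, 0, 0, 0.6], [-1.8, 0, 0, 0, 0.6], [-3.2, 0, 0, 0, 0.6], [-5, 0, 0, 0, 0.6], [-7.2, 0, 0, 0, 0.6], [-9.5, 0, 0, 0, 0.6], [-11.5, 0, 0, 0, 0.6], [-13, 0, 0, 0, 0.6], [-13.5, 0, 0, 0, 0.6]])

```text
t: 14.48
eef_pos: [0.647, -0.2211, 0.2091]
ee_rot: [1.676, 1.566, -0.184]
force: [0.4, -0.1, -0.8]
width: 0.0623
```

Run:
```python
from h import *
tool([.4816,.2707,.205])
```

```text
t 14.48 pos [ 0.647  -0.2211  0.2091] q [-0.04  0.39 -0.02  0.   -1.16  1.33] F [ 0.4 -0.1 -0.8] w 0.0623
R [[0.005, 0.958, -0.285], [-0.001, -0.285, -0.958], [-1.0, 0.005, -0.0]]
delta cm [  0.29 -29.89 -42.41]
```

Call:
step_arm(deltas=[[0, -0.7, -1, 0, 0.6], [0, -2, -2.8, 0, 0.6], [0, -4, -5.7, 0, 0.6], [0, -6.2, -8.8, 0, 0.6], [0, -8.4, -11.9, 0, 0.6], [0, -10.6, -15, 0, 0.6], [0, -12.8, -18.2, 0, 0.6], [0, -15, -21.3, 0, 0.6], [0, -17.2, -24.4, 0, 0.6], [0, -19.4, -27.5, 0, 0.6]])

```text
t: 15.32
eef_pos: [0.5366, 0.0998, 0.2043]
ee_rot: [-1.066, 1.569, -2.927]
force: [1.2, -0.2, 0.2]
width: 0.0624
```

Call:
step_arm(deltas=[[0, -2, -2.8, 0, 0.6], [0, -4, -5.7, 0, 0.6], [0, -6, -8.5, 0, 0.6], [0, -7.6, -10.8, 0, 0.6], [0, -8.9, -12.6, 0, 0.6], [0, -9.8, -13.9, 0, 0.6], [0, -10.3, -14.6, 0, 0.6], [0, -10.5, -14.9, 0, 0.6], [0, -10.5, -14.9, 0, 0.6], [0, -10.5, -14.9, 0, 0.6]])

```text
t: 16.15
eef_pos: [0.4803, 0.2703, 0.2048]
ee_rot: [-0.541, 1.57, -2.402]
force: [0.5, -0.3, -1.9]
width: 0.0623
```

Call:
step_arm(deltas=[[0, 0, 0, 0, 0.6], [0, 0, 0, 0, 0.6], [0, 0, 0, 0, 0.6], [0, 0, 0, 0, 0.6], [0, 0, 0, 0, 0.6], [0, 0, 0, 0, 0.6], [0, 0, 0, 0, 0.6], [0, 0, 0, 0, 0.6], [0, 0, 0, 0, 0.6], [0, 0, 0, 0, 0.6]])

```text
t: 16.98
eef_pos: [0.4805, 0.271, 0.2052]
ee_rot: [2.545, 1.571, 0.685]
force: [0.4, -0.1, -1.7]
width: 0.0622
```

Run:
```python
from h import *
tool([.4816,.2707,.1275])
a=rims(.205,.103);print(a[0]-a[1])
look("p4",[.48,.27,.13])
```

```text
t 16.98 pos [0.4805 0.271  0.2052] q [ 0.87  0.19 -0.32  0.   -1.07  0.41] F [ 0.4 -0.1 -1.7] w 0.0622
R [[0.0, 0.958, -0.286], [0.0, -0.286, -0.958], [-1.0, 0.0, -0.0]]
delta cm [7.77 0.12 0.  ]
0.205 166 [0.4812 0.2722] rms 0.0015 z [0.2036 0.2062]
0.103 137 [0.4814 0.2716] rms 0.0013 z [0.1022 0.1051]
[-0.00025763  0.00060237]
```

View pics/p4.png

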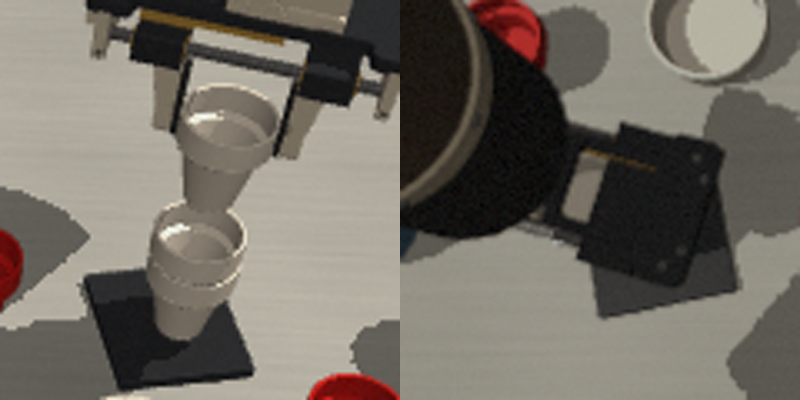

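B (left crop (225,140)) is centred over the stack to within 0.7 mm. Expected seating TCP z ≈ 0.128.

Call:
step_arm(deltas=[[0.4, 0, 0, 0, 0.6], [1.2, 0, 0, 0, 0.6], [2.2, 0.05, 0, 0, 0.6], [3.4, 0.05, 0, 0, 0.6], [4.4, 0.05, 0, 0, 0.6], [5.4, 0.05, 0, 0, 0.6], [6.2, 0.05, 0, 0, 0.6], [6.7, 0.05, 0, 0, 0.6], [6.9, 0.05, 0, 0, 0.6], [7, 0.05, 0, 0, 0.6]])

```text
t: 17.97
eef_pos: [0.481, 0.2708, 0.1348]
ee_rot: [-0.265, 1.57, -2.126]
force: [-0.3, -0.2, -1.4]
width: 0.0624
```

Call:
step_arm(deltas=[[0.1, 0, 0, 0, 0.6], [0.2, 0, 0, 0, 0.6], [0.3, 0, 0, 0, 0.6], [0.4, 0, 0, 0, 0.6], [0.46, 0, 0, 0, 0.6], [0.52, 0, 0, 0, 0.6], [0.56, 0, 0, 0, 0.6], [0.6, 0, 0, 0, 0.6], [0.6, 0, 0, 0, 0.6], [0.6, 0, 0, 0, 0.6]])

```text
t: 18.8
eef_pos: [0.481, 0.2708, 0.1292]
ee_rot: [-0.247, 1.571, -2.108]
force: [1.2, 0.4, -1.2]
width: 0.0623
```

Call:
step_arm(deltas=[[0.03, 0, 0, 0, 0.6], [0.06, 0, 0, 0, 0.6], [0.09, 0, 0, 0, 0.6], [0.12, 0, 0, 0, 0.6], [0.15, 0, 0, 0, 0.6], [0.15, 0, 0, 0, 0.6], [0.15, 0, 0, 0, 0.6], [0.15, 0, 0, 0, 0.6], [0.15, 0, 0, 0, 0.6], [0.15, 0, 0, 0, 0.6]])

```text
t: 19.63
eef_pos: [0.4814, 0.2711, 0.1285]
ee_rot: [2.411, 1.569, 0.551]
force: [-1.2, -0.8, 5.3]
width: 0.0623
```

Run:
```python
from h import *
tool([.4816,.2707,.1275])
rims(.127)
look("p5",[.48,.27,.1],45)
```

```text
t 19.63 pos [0.4814 0.2711 0.1285] q [ 0.87  0.26 -0.41  0.   -0.89  0.41] F [-1.2 -0.8  5.3] w 0.0623
R [[0.001, 0.958, -0.285], [0.001, -0.285, -0.958], [-1.0, 0.001, -0.001]]
delta cm [0.1  0.03 0.04]
0.127 173 [0.4823 0.2725] rms 0.0014 z [0.1268 0.1292]
```

View pics/p5.png

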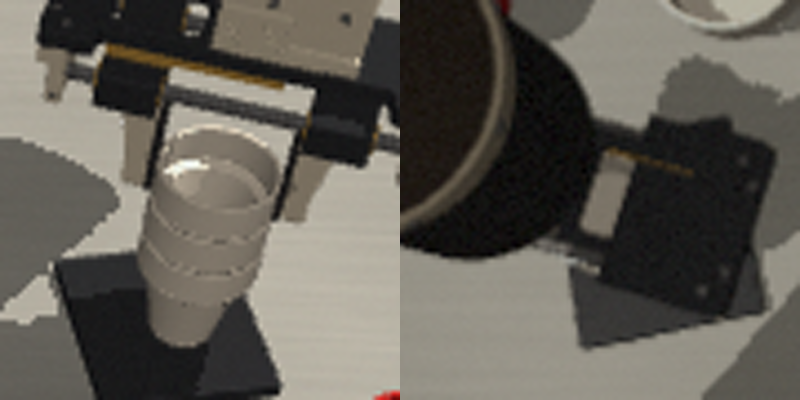

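Contact (5.3 N) at the expected height, with even gaps between the collars. Release and withdraw.

Call:
step_arm(deltas=[[0, 0, 0, 0, 0.25], [0, 0, 0, 0, 0.2], [0, 0, 0, 0, 0.1], [0, 0, 0, 0, 0], [0, 0, 0, 0, 0], [0, 0, 0, 0, 0], [0, 0, 0, 0, 0], [-0.5, 0, 0, 0, 0], [-1.5, 0, 0, 0, 0], [-3, 0, 0, 0, 0]])

```text
t: 20.62
eef_pos: [0.4805, 0.2704, 0.1576]
ee_rot: [-0.485, 1.569, -2.345]
force: [0.8, 0.4, -0.1]
width: 0.0876
```

Call:
step_arm(deltas=[[-2, 0, 0, 0, 0], [-5, 0, 0, 0, 0], [-8, 1, 1, 0, 0], [-9, 3, 4, 0, 0], [-9, 6, 8, 0, 0], [-9, 9, 12, 0, 0], [-9, 11, 15, 0, 0], [-9, 12, 16.5, 0, 0], [-9, 12, 17, 0, 0], [-9, 12, 17, 0, 0]])

```text
t: 21.45
eef_pos: [0.5475, 0.0717, 0.2486]
ee_rot: [2.192, 1.57, 0.328]
force: [-0.8, -0.1, 0.4]
width: 0.0874
```

Run:
```python
from h import *
tool([.4816,.2707,.1275])
for c in("scene","top"): rims(.127,c=c)
rims(.103,.079)
look("p6",[.48,.27,.08],45)
```

```text
t 21.45 pos [0.5475 0.0717 0.2486] q [ 0.49  0.15 -0.25  0.   -1.16  0.79] F [-0.8 -0.1  0.4] w 0.0874
R [[0.001, 0.957, -0.289], [0.0, -0.289, -0.957], [-1.0, 0.001, -0.0]]
delta cm [ 12.11 -12.06 -17.14]
0.127 164 [0.4815 0.2711] rms 0.0013 z [0.1263 0.129 ]
0.127 156 [0.4794 0.2679] rms 0.001 z [0.1278 0.1307]
0.103 122 [0.4824 0.2712] rms 0.0021 z [0.1035 0.1072]
0.079 72 [0.4808 0.2728] rms 0.0015 z [0.078 0.082]
```

View pics/p6.png

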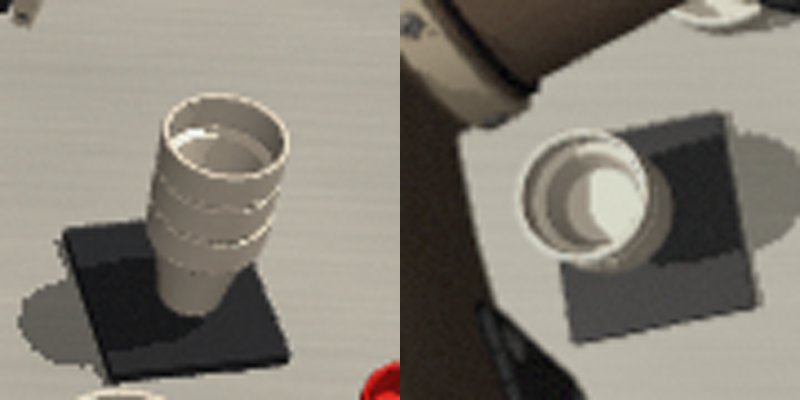

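The stack stands straight (left crop (215,200)). Its top rim is at about 129 mm against 128 mm expected, and within 1–2 mm of the base's axis.

```bash
python3 -c "
from station import *
print(job_done())"
```

```text
the job is handed in; nothing more can be done
None
```

All three white pots now stand in one upright stack on the slate. I nested pot A (middle of the shelf) and then pot B (right-hand side) into the base pot. Each was lowered slowly until it touched with about 5–6 N and then released. I handed the job in at about 21.5 s, with the gripper open and well clear of the stack.

- **Height:** the top rim measured 129 mm in the scene camera and 131 mm in the top camera, against 128 mm for a fully home stack.
- **Alignment:** the scene camera put the top rim within 2 mm of the base pot's axis, and the gaps between collars looked even.
- **Camera disagreement:** the two cameras differed by about 2–3 mm in absolute position throughout. The fits to the two lower rims, mostly hidden inside the stack, were rougher at up to 2.5 mm RMS, so I gave them little weight.

No check failed.

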